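# Unpack the spare filter cartridge

### The arm

A 6-joint arm with a two-finger parallel gripper is mounted at the origin on the work surface. World frame = base frame: x ahead of the robot, y to its left, z up, the work surface at z = 0. Lengths are in m, angles in rad, forces in N, time in s.
With the tool pointing down it reaches from about 0.425 to 0.95 m from the base axis. Payload 14.7 kg.
Tool frame: the origin (TCP) lies midway between the tips of the shut fingers; the grasp point (between the pads) lies 19 mm behind it; z points along the fingers, y is the direction in which the jaws open and shut (so a half turn about z gives the same grasp; the last joint's range is limited). The gripper opens to 85 mm and grips with 20 to 120 N. Pads are 22 mm wide; open, the fingers measure 114 mm over their backs; the gripper's body (76 mm by 85 mm) begins 54 mm behind the grasp point. The pads swing forward as they close: fully open they stand 13 mm farther back than shut.
Start: joints at [1.211, 0.48, 1.596, -0, 1.065, -0.047], TCP at [0.2, 0.618, 0.231] pointing down, gripper open.
Joint ranges: [-2.75, 2.75], [-0.82, 2.05], [0.23, 2.67], [-1.56, 4.7], [0.09, 2.69], [-2.92, 2.92]. Speed limits (rad/s): [1.89, 1.89, 2.39, 3.01, 3.01, 3.01].

### API

Orientations are given as a rotation vector (axis times angle).
In Python, from cell import status, cams, job gives the robot as it stands.
- The arm moves only by the tool servo_tool, never from a script. Its argument "series" is one flat list of numbers, 5 for each row, row after row: the shift along the world's x, y, z in mm, then the turn about the world's z in degrees, then the gripper command: -1 is fully open, 1 is shut, values between are in proportion. In form: [tx, ty, tz, spin, jaw, tx, ty, tz, spin, jaw, ...]. A call has exactly 8 rows; each row is the pose to reach, as a shift and turn from the pose measured when the call began; what a row does not reach only later rows make up. A row lasts 1/12 s, in which the tool goes at most 41.7 mm and 7.16 degrees, less where a joint would pass 70% of its speed; a pose out of reach is approached as far as the arm can. A call with a gripper value outside its range is refused whole. The fingers move at their own pace and stop on an object; "newtons" is the grip in N (left out, the last holds). Time passes only in rows, so rows that repeat a pose let the fingers close, or fill a call up. It gives the time, the measured TCP pose, the force and the opening at its end, in the units of the state.
- status.read_state(): the state, without advancing time (a new reading comes with each control period).
- cams.snapshot(name): name is "side" or "top" or "wrist"; returns a dict with "image" (420x560x3 uint8, red, green, blue), "range_z" (420x560 float32, m along the optical axis (not along the pixel's ray), 0 where there is no reading), "fx", "fy", "cx", "cy" (pixels), "position" and "rotation" of the camera in the world. Camera axes: x right, y down, z forward; pixel columns grow to the right and rows downward; lengths in m; the calibration is good to about 2 mm. A picture is of the moment at which its call begins.
- job.sign_off(): hands the job in, once; it reports no verdict.
The state is a dict: "t": time; "joint_positions": joint angles; "qd": joint speeds; "effort": joint torques, N m; "eef_pos": TCP position; "tool_rot": TCP orientation; "contact_force": force on the tool from outside, world axes, zero at the start; "torque": the same for the moment, N m; "width": finger opening in m.
Only numpy, scipy, OpenCV 4.12 (cv2) and the standard library are available. Lean on these libraries where they do the work, as an engineer would, in place of code of your own. Each camera call takes 0.05 s, during which the arm holds its last target. There are 200 camera calls.

### The job

Unpack the spare filter from the carton on the sloping stand: first fold both carton flaps outward, well past upright, so that they stay open, and only then draw the filter cartridge out. Set it down (do not drop it) standing upright on the floor of the open grey tray, let go of it, leave the flaps open and leave the other things on the bench where they are.

Things in the scene. Friction and masses are not known exactly. Their poses are not given: they have to be found in the camera images.
- stand: Fixed dark steel stand carrying a fixed open-topped cardboard carton. Origin on the bench; z up, x to the back, y left. The carton leans 30 deg to -x: its axis out of the mouth is (-0.5, 0, 0.866) in this frame, its slope direction (0.866, 0, 0.5); its floor's centre is 55 mm above the origin. Carton 128 mm along the slope, 168 mm along y, 110 mm deep, 4 mm walls. Base plate 200 x 190 mm.
- carton_mouth (a point): Centre of the carton's mouth in the plane of its rim, 55 mm to -x of the stand's origin and 150 mm above the bench; axes as the stand's. The mouth is 120 mm (slope) x 160 mm (y) inside. On the carton's floor a 45 mm high insert has a 47 x 90 mm pocket round the cartridge's foot: a straight pull along the carton's axis frees it.
- flap_left (a joint): Angle (rad) of the left (+y) flap: 0 flat over the mouth, 1.57 upright from the rim, 2.7 its stop far outward. Starts ajar (0.25 to 0.6); 1.9 or more is open. 4 mm board, 122 mm along the slope, 60 mm from hinge to free edge; flat, there are 44 mm between the two free edges. Stiff crease (about 1 N at the edge): it stays where it is left.
- flap_right (a joint): The same for the right (-y) flap, which mirrors the left one.
- flap_left_hinge (a point): Middle of the left flap's hinge line, on the rim, 82 mm to +y of carton_mouth; the hinge line runs along the slope. Fixed to the stand, with the stand's axes.
- flap_right_hinge (a point): Middle of the right flap's hinge line, 82 mm to -y of carton_mouth.
- flap_left_edge (a point): Middle of the left flap's free edge, 60 mm from its hinge line; it moves with the flap.
- flap_right_edge (a point): Middle of the right flap's free edge, 60 mm from its hinge line; it moves with the flap.
- cartridge: Loose white pleated filter block, 44 mm (x) by 86 mm (y) by 92 mm tall (z), 0.2 to 0.4 kg. Origin: centre of its foot; z to its top (dark gasket). Starts in the carton's pocket, leaning with it (up to 5 deg more, loose in the pocket): its x along the carton's slope, its top 14 mm below the rim. Beside each 86 mm wide face, above the insert, 38 mm are free for fingers closing along its x.
- tray: Fixed grey open tray, outside 170 mm (x) by 200 mm (y), 30 mm high, walls and floor 5 mm. Origin: centre of its underside, z up. A small jar stands towards its -y end; the rest, around 35 mm to +y of the centre, is free.
- jar: small pale jar with a white cap, 44 mm across, 55 mm tall, standing in the tray near its -y end: leave it alone
- tape: roll of tape 68 mm across, 24 mm tall, lying between carton and tray: leave it alone
- cone: thread cone 112 mm tall, 60 mm across its foot, at the back: leave it alone
- can: spray can 54 mm across, 160 mm tall, at the back: leave it alone
- mug: white mug 80 mm across, 92 mm tall, at the back: leave it alone
- driver: screwdriver lying between carton and tray, on the robot's side: leave it alone
Mind the look-alikes: they are no part of the job. Leave any yellow look-alike of the cartridge alone.

How it is judged:
On the way, in this order (a step that is already met when the one before it is completed fails the run):
1. both flaps are folded outward past upright (over 1.9 rad) while the cartridge is still in the carton (value of joint each of flap_left, flap_right above 1.9 rad and distance between cartridge and stand below 0.08 m), for 0.2 s.
2. the cartridge is drawn clear of the carton, held (distance between cartridge and stand above 0.165 m and contact force between the fingers and cartridge above 0.5 N), for 0.1 s.
At the end, for the whole second after the job is handed in: Both flaps stand at more than 1.9 rad, and the cartridge stands upright (within 0.1 rad) and still, its foot flat on the floor of the tray, inside the tray's walls, released (value of joint each of flap_left, flap_right above 1.9 rad and angle between cartridge's own z axis and vertical below 0.1 rad and x of cartridge in the frame of tray between -0.07 and 0.07 m and y of cartridge in the frame of tray between -0.085 and 0.085 m and z of cartridge in the frame of tray below 0.009 m and linear speed of cartridge below 0.02 m/s); the robot touches nothing.
It fails at once if the cartridge is let go of more than 25 mm above the tray's floor, outside the carton (distance between cartridge and stand above 0.17 m and height (world z) of cartridge above 0.03 m and contact force between the fingers and cartridge below 0.05 N).
It fails at once if another thing on the bench is pushed more than 30 mm or knocked over (distance of any of jar, tape, cone, can, mug, driver from where it was at the start of the episode above 0.03 m or angle between any of jar, tape, cone, can, mug's own z axis and vertical above 0.5 rad).
It also fails if it takes over 66 s, if anything falls off the work surface, if the arm or the gripper's body presses on something with over 40 N, if the wrist force passes 120 N, or if a joint passes its speed limit or range.

## Working session

There is one attempt and no reset: what is moved stays moved. The work goes in short steps, Python scripts to look and compute and a tool call to move; the robot and the scene stay as the last step left them, time stands still between calls to the robot, and variables do not carry over. Pictures are saved under pics/ and viewed, about 8 in all and at most 12, crops included, and the job is handed in when it is done.

Besides the shell and the picture viewer there is one more tool, called after "Emit:" by a JSON object that holds its "name" and its "arguments". servo_tool: Moves the arm, as the interface text tells. Its arguments: {"type":"object","properties":{"series":{"type":"array"},"newtons":{"type":"number"}},"required":["series"]}

```bash
ls; mkdir -p pics; cat > h.py <<'E'
import numpy as np, cv2
from cell import status, cams, job
def snap(n,name=None):
    s=cams.snapshot(n)
    if name: cv2.imwrite(f'pics/{name}.png',s['image'][:,:,::-1])
    np.savez(f'/tmp/{n}.npz',**s); return s
def cloud(s):
    h,w=s['range_z'].shape; u,v=np.meshgrid(np.arange(w),np.arange(h)); z=s['range_z']
    p=np.stack([(u-s['cx'])/s['fx']*z,(v-s['cy'])/s['fy']*z,z],-1)
    return p@np.array(s['rotation']).T+np.array(s['position'])
E
python3 - <<'E'
from h import *
a=snap('top','top0');b=snap('side','side0')
for s in(a,b):print(s['position'],np.array(s['rotation']).round(3).tolist(),s['fx'])
st=status.read_state();print(st)
E
```

```text
pics
[ 0.45319832 -0.06431974  1.13255633] [-2.137, 2.165, -0.115] 442.1589173761495
[ 0.26909292 -0.6354479   0.72199877] [-2.29, 0.555, -0.238] 412.31401630593547
{'t': 0.1, 'joint_positions': array([ 1.21141922e+00,  4.80752942e-01,  1.59679672e+00, -5.75565404e-07,
        1.06508970e+00, -4.66064485e-02]), 'qd': array([ 9.98734060e-05, -1.36370610e-03, -1.18700431e-03, -1.92983378e-03,
        1.78754703e-04, -2.34668186e-04]), 'effort': array([ 1.22676836e-03, -9.52257729e+01, -4.31037176e+01,  1.50340470e-04,
        5.43378308e-03, -2.68237579e-05]), 'eef_pos': array([0.1998614 , 0.61813682, 0.23075234]), 'tool_rot': array([-4.89265602e-01, -3.10304661e+00,  1.61045464e-03]), 'contact_force': array([0.2453799 , 0.96785617, 0.39037891]), 'torque': array([-0.00976224,  0.01487817, -0.01848034]), 'width': 0.08569502831832271}
```

Rotation is a rotation vector; fix the helper when used.

```bash
sed -i "s/np.array(s\['rotation'\]).T/cv2.Rodrigues(np.array(s['rotation'],float))[0].T/" h.py
```

```text
(no output)
```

View pics/top0.png

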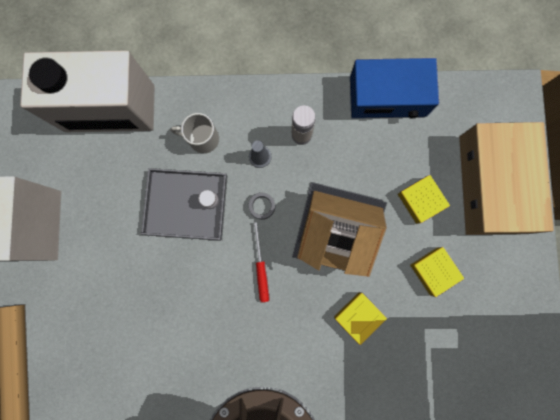

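View pics/side0.png

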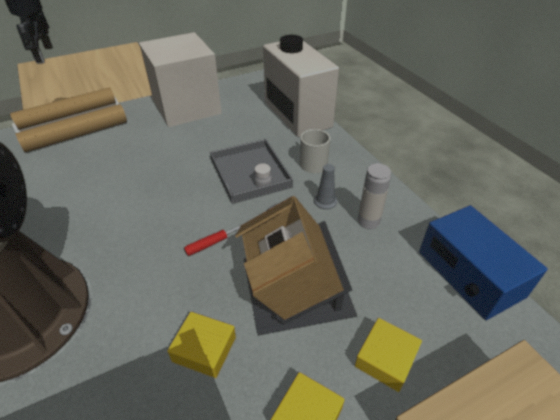

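Top view: the carton is at about (342,232), with the white cartridge inside at (342,238). The only possible mix-ups are the yellow blocks at (425,199), (438,272) and (361,318), which are excluded by colour. The tray is at (185,205), with the jar at (207,199). Next I'll measure the carton and tray and take one close crop.

```bash
python3 - <<'E'
from h import *
a=dict(np.load('/tmp/top.npz'));b=dict(np.load('/tmp/side.npz'))
P=cloud(a);Q=cloud(b)
hsv=cv2.cvtColor(a['image'],cv2.COLOR_RGB2HSV)
brown=(hsv[...,0]<22)&(hsv[...,1]>80)
roi=np.zeros(brown.shape,bool);roi[170:290,285:395]=1
print('bench z',P[300,150],P[250,100])
# tray rim
m=np.zeros(brown.shape,bool);m[155:255,130:240]=1
r=m&(P[...,2]>.022)&(P[...,2]<.036)
pts=P[r][:,:2].astype(np.float32)*1000
print('tray',r.sum(),cv2.minAreaRect(pts), P[200,160],P[225,190])
# base plate low dark / stand silhouette
for n,s,X,reg in(('top',a,P,(170,290,285,395)),('side',b,Q,(190,330,230,365))):
    h=cv2.cvtColor(s['image'],cv2.COLOR_RGB2HSV)
    bm=(h[...,0]<22)&(h[...,1]>80)
    k=np.zeros(bm.shape,bool);k[reg[0]:reg[1],reg[2]:reg[3]]=1
    bm&=k
    # local normals
    dx=np.roll(X,-2,1)-np.roll(X,2,1);dy=np.roll(X,-2,0)-np.roll(X,2,0)
    N=np.cross(dy,dx);N/=np.linalg.norm(N,axis=-1,keepdims=True)+1e-9
    bm=cv2.erode(bm.astype(np.uint8),np.ones((5,5)))>0
    _,lab,cen=cv2.kmeans(N[bm].astype(np.float32),5,None,(3,50,1e-4),5,0)
    for i in range(5):
        q=X[bm][lab[:,0]==i]; v,u=np.where(bm);v=v[lab[:,0]==i];u=u[lab[:,0]==i]
        print(n,len(q),'n',cen[i].round(2),'c',q.mean(0).round(3),'zmin/max',q[:,2].min().round(3),q[:,2].max().round(3),'px',u.mean().round(),v.mean().round())
c=np.hstack([cv2.resize(a['image'][170:290,280:400],(400,400)),cv2.resize(b['image'][190:330,225:365],(400,400))])
cv2.imwrite('pics/crop1.png',c[:,:,::-1])
E
```

```text
bench z [0.35519109 0.28058091 0.00485179] [0.4820765  0.41355469 0.00095166]
tray 720 ((596.703857421875, 193.50875854492188), (200.92294311523438, 170.4488525390625), 85.22138214111328) [0.60861761 0.2604942  0.00533135] [0.54272144 0.18157797 0.00683595]
top 1224 n [ 0.82 -0.22  0.51] c [ 0.546 -0.199  0.139] zmin/max 0.081 1.133 px 346.0 217.0
top 941 n [-0.5  -0.12  0.8 ] c [ 0.471 -0.228  0.167] zmin/max 0.117 1.133 px 362.0 250.0
top 48 n [-0.14 -0.91  0.2 ] c [ 0.469 -0.153  0.14 ] zmin/max 0.082 0.191 px 326.0 251.0
top 953 n [-0.26  0.57  0.73] c [ 0.494 -0.131  0.169] zmin/max 0.128 1.133 px 317.0 239.0
top 84 n [0.15 0.92 0.09] c [ 0.489 -0.17   0.147] zmin/max 0.081 0.187 px 334.0 242.0
side 2783 n [-0.28 -0.93  0.01] c [ 0.494 -0.246  0.119] zmin/max 0.036 0.722 px 294.0 277.0
side 347 n [-0.33  0.54  0.61] c [ 0.49  -0.171  0.166] zmin/max 0.058 0.722 px 273.0 232.0
side 989 n [ 0.8  -0.25  0.5 ] c [ 0.532 -0.207  0.137] zmin/max 0.051 0.722 px 303.0 248.0
side 130 n [ 0.36 -0.81 -0.4 ] c [ 0.504 -0.136  0.155] zmin/max 0.082 0.208 px 271.0 221.0
side 1855 n [-0.51 -0.16  0.79] c [ 0.468 -0.24   0.163] zmin/max 0.125 0.722 px 279.0 263.0
```

View pics/crop1.png

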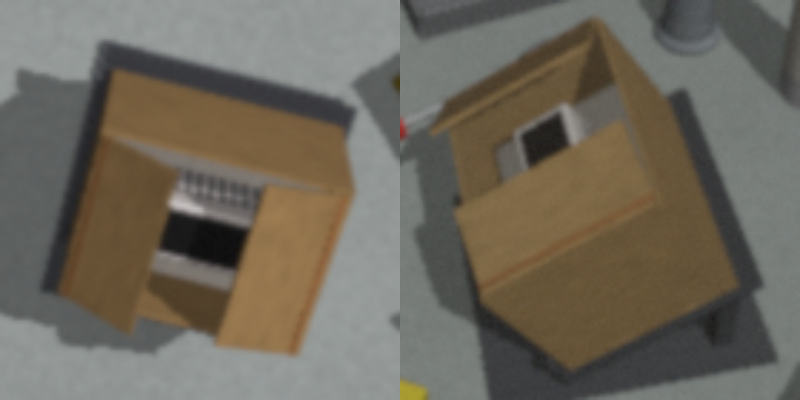

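The cartridge is confirmed: a white pleated block with a dark gasket inside the carton. Next I'll fit the carton's wall planes.

```bash
cat > fit.py <<'E'
from h import *
def stand():
    a=dict(np.load('/tmp/top.npz'));b=dict(np.load('/tmp/side.npz'));R={}
    P=cloud(a);Q=cloud(b)
    def plane(X,img,n0,c0,tol=.012,ang=.93,box=.12):
        h=cv2.cvtColor(img,cv2.COLOR_RGB2HSV)
        bm=cv2.erode(((h[...,0]<22)&(h[...,1]>80)&(X[...,2]<.3)&(X[...,2]>.02)).astype(np.uint8),np.ones((3,3)))>0
        p=X[bm];n=np.array(n0,float);n/=np.linalg.norm(n);c=np.array(c0)
        p=p[np.linalg.norm(p-c,axis=1)<box]
        for t in(.012,.006,.004,.004):
            q=p[abs((p-c)@n)<t];c=q.mean(0);n2=np.linalg.svd(q-c,full_matrices=False)[2][2];n=n2*np.sign(n2@n)
        return n,c,len(q)
    return dict(back=plane(P,a['image'],[.82,-.22,.51],[.546,-.199,.139]),
      back2=plane(Q,b['image'],[.82,-.22,.5],[.532,-.207,.137]),
      right=plane(Q,b['image'],[-.28,-.93,0],[.494,-.246,.119]),
      fr=plane(P,a['image'],[-.5,-.12,.8],[.471,-.228,.167]),
      fl=plane(P,a['image'],[-.26,.57,.73],[.494,-.131,.169]))
if __name__=='__main__':
    r=stand()
    for k,v in r.items():print(k,v[0].round(3),v[1].round(4),v[2])
    for k in('back','back2'): print('yaw',k,np.degrees(np.arctan2(r[k][0][1],r[k][0][0])))
    print('yaw right',np.degrees(np.arctan2(r['right'][0][0],-r['right'][0][1])))
    yaw=np.mean([np.arctan2(r['back'][0][1],r['back'][0][0]),np.arctan2(r['right'][0][0],-r['right'][0][1])])
    c,s=np.cos(yaw),np.sin(yaw);R=np.array([[c,-s,0],[s,c,0],[0,0,1]])
    S=R@[.866,0,.5];Y=R@[0,1,0];N=R@[-.5,0,.866]
    # mouth M: (cb-M).S=.064 ; (cr-M).Y=-.084; M.z=.15
    for bk in('back','back2'):
        M=np.linalg.solve([S,Y,[0,0,1]],[r[bk][1]@S-.064,r['right'][1]@Y+.084,.15]);print('mouth',M)
    for k in('fl','fr'):
        n=r[k][0];print(k,'angle',np.degrees(np.arctan2(abs(n@Y),n@N)), 'n.S',n@S)
        h=M+(0.082 if k=='fl' else -.082)*Y
        print(' hinge dist to plane',(h-r[k][1])@n)
E
python3 fit.py
```

```text
back [ 0.875 -0.231  0.425] [ 0.5195 -0.1889  0.1866] 162
back2 [ 0.837 -0.22   0.501] [ 0.5147 -0.2364  0.1528] 380
right [-0.304 -0.952  0.041] [ 0.4806 -0.2421  0.1585] 362
fr [-0.524 -0.079  0.848] [ 0.4725 -0.2182  0.1652] 1280
fl [-0.275  0.613  0.74 ] [ 0.4958 -0.1259  0.1685] 1139
yaw back -14.79681752929752
yaw back2 -14.74909644377514
yaw right -17.684904786099466
mouth [ 0.47495678 -0.15298997  0.15      ]
mouth [ 0.46461751 -0.14997814  0.15      ]
fl angle 30.779436708709795 n.S -0.007403518579747137
 hinge dist to plane 0.022103777823639204
fr angle 12.840275100704323 n.S 0.0071214024611030435
 hinge dist to plane 0.004035684518297721
```

```bash
python3 - <<'E'
s=open('fit.py').read()
s=s.replace("        for t in(","        d=(p-c)@n;d=d[abs(d)<.04];hh,e=np.histogram(d,80,(-.04,.04));c=c+n*(e[np.convolve(hh,np.ones(5),'same').argmax()]+.0005)\n        for t in(")
open('fit.py','w').write(s)
E
python3 fit.py
```

```text
back [ 0.833 -0.228  0.505] [ 0.5622 -0.2031  0.1437] 1261
back2 [ 0.822 -0.234  0.52 ] [ 0.5523 -0.2258  0.1486] 1109
right [-0.268 -0.963  0.01 ] [ 0.4892 -0.273   0.1139] 2526
fr [-0.524 -0.071  0.849] [ 0.4727 -0.2163  0.1654] 1301
fl [-0.275  0.613  0.74 ] [ 0.4958 -0.1259  0.1685] 1139
yaw back -15.312109563013774
yaw back2 -15.871736362947518
yaw right -15.563364543530463
mouth [ 0.48673852 -0.18521411  0.15      ]
mouth [ 0.48603925 -0.185021    0.15      ]
fl angle 31.18356854081164 n.S -0.001155027539338216
 hinge dist to plane -0.004789526709365397
fr angle 11.97137474790446 n.S 0.00352373627506386
 hinge dist to plane -0.005248010728977604
```

Emit:
{"name": "servo_tool", "arguments": {"series": [24,-33,6,-5.5,1,48,-66,12,-11,1,72,-99,18,-16.5,1,96,-132,24,-22,1,120,-165,30,-27.5,1,144,-198,36,-33,1,168,-231,42,-38.5,1,192,-264,48,-44,1], "newtons": 60}}

```text
t: 0.77
eef_pos: [0.3925, 0.3523, 0.2789]
tool_rot: [-1.622, -2.69, 0.002]
contact_force: [0.9, 0.1, 0.7]
width: -0.0
```

Emit:
{"name": "servo_tool", "arguments": {"series": [10,-39,0,-5.5,1,20,-78,0,-11,1,30,-117,0,-16.5,1,40,-156,0,-22,1,50,-195,0,-27.5,1,60,-234,0,-33,1,70,-273,0,-38.5,1,80,-312,0,-43.5,1]}}

```text
t: 1.43
eef_pos: [0.4723, 0.0383, 0.2789]
tool_rot: [-2.507, -1.891, 0.001]
contact_force: [2.0, 0.1, -0.3]
width: -0.0001
```

Emit:
{"name": "servo_tool", "arguments": {"series": [2,-37,0,0,1,5,-74,0,0,1,8,-111,0,0,1,10,-148,-5,0,1,13,-185,-20,0,1,15,-220,-40,0,1,15,-220,-44,0.4,1,15,-220,-44,0.4,1]}}

```text
t: 2.1
eef_pos: [0.4862, -0.183, 0.2331]
tool_rot: [-2.501, -1.895, 0.004]
contact_force: [0.2, 0.5, -0.4]
width: 0.0004
```

```bash
cat > path.py <<'E'
import sys
from h import *
M=np.array([.4864,-.1851,.15]);y=-np.radians(15.5)
X=np.array([np.cos(y),np.sin(y),0]);Y=np.array([-np.sin(y),np.cos(y),0]);N=-.5*X+np.array([0,0,.866]);S=.866*X+np.array([0,0,.5])
def go(pts):
    p=status.read_state()['eef_pos'];print(p,'y,n,s',((p-M)@Y*1e3).round(),((p-M)@N*1e3).round(),((p-M)@S*1e3).round())
    for yc,n in pts:print((yc,n),((M+Y*yc/1e3+N*n/1e3-p)*1e3).round(0).tolist())
E
python3 - <<'E'
from path import *
s=snap('wrist','w1');snap('side','s1')
import cv2
a=cv2.imread('pics/w1.png');b=cv2.imread('pics/s1.png')[150:330,180:420]
cv2.imwrite('pics/v1.png',np.hstack([cv2.resize(a,(400,300)),cv2.resize(b,(400,300))]))
go([(3,20),(3,-3),(-10,-3),(-21,15),(-35,31),(-54,41),(-75,45),(-95,45),(-116,38)])
E
```

```text
[ 0.48700769 -0.18136398  0.23477961] y,n,s 4.0 74.0 42.0
(3, 20) [-9.0, 2.0, -67.0]
(3, -3) [2.0, -1.0, -87.0]
(-10, -3) [-2.0, -14.0, -87.0]
(-21, 15) [-13.0, -22.0, -72.0]
(-35, 31) [-25.0, -33.0, -58.0]
(-54, 41) [-35.0, -50.0, -49.0]
(-75, 45) [-42.0, -70.0, -46.0]
(-95, 45) [-48.0, -89.0, -46.0]
(-116, 38) [-50.0, -110.0, -52.0]
```

View pics/v1.png

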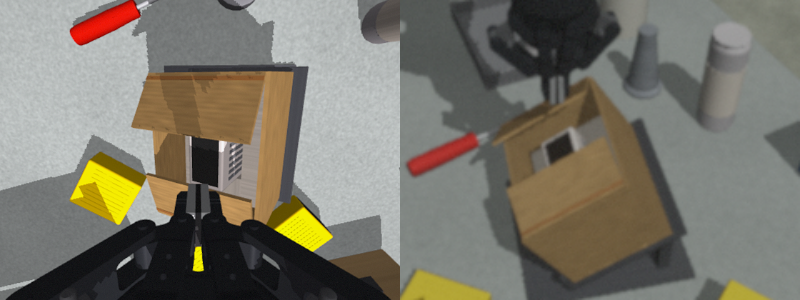

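Close view: the shut fingers hover over the gap between the flaps, in line with the gasket block. Next I'll descend and fold the right flap along its arc.

Emit:
{"name": "servo_tool", "arguments": {"series": [-3,1,-35,0,1,-2,1,-67,0,1,2,-1,-87,0,1,-2,-14,-87,0,1,-8,-18,-79,0,1,-13,-22,-72,0,1,-19,-28,-65,0,1,-25,-33,-58,0,1]}}

```text
t: 2.87
eef_pos: [0.4617, -0.2134, 0.1788]
tool_rot: [-2.5, -1.899, 0.001]
contact_force: [0.5, 0.4, -0.3]
width: -0.0001
```

```bash
python3 - <<'E'
from path import *
go([(-35,31),(-54,41),(-75,45),(-95,45),(-116,38)])
s=snap('side');cv2.imwrite('pics/s2.png',cv2.resize(s['image'][150:330,180:420,::-1],(600,450)))
E
```

```text
[ 0.4617286  -0.21337826  0.17875853] y,n,s -34.0 33.0 0.0
(-35, 31) [0.0, -1.0, -2.0]
(-54, 41) [-10.0, -18.0, 7.0]
(-75, 45) [-17.0, -38.0, 10.0]
(-95, 45) [-22.0, -57.0, 10.0]
(-116, 38) [-25.0, -78.0, 4.0]
```

View pics/s2.png

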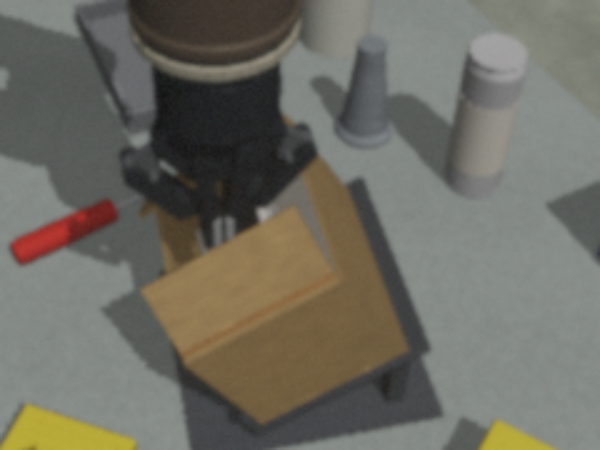

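The fingers are behind the right flap's free edge and the flap is rising. Continuing along the arc.

Emit:
{"name": "servo_tool", "arguments": {"series": [-5,-9,4,0,1,-10,-18,7,0,1,-14,-28,9,0,1,-17,-38,10,0,1,-20,-48,10,0,1,-22,-57,10,0,1,-24,-68,7,0,1,-25,-80,3,0,1]}}

```text
t: 3.58
eef_pos: [0.4363, -0.2957, 0.1826]
tool_rot: [2.502, 1.9, -0.0]
contact_force: [0.9, 1.0, 0.7]
width: -0.0003
```

```bash
python3 - <<'E'
from path import *
go([(-116,45),(-120,60),(0,75),(0,20),(16,12),(21,15),(35,31),(54,41),(75,45),(95,45),(118,38)])
s=snap('side');cv2.imwrite('pics/s3.png',cv2.resize(s['image'][150:330,180:420,::-1],(600,450)))
E
```

```text
[ 0.43631957 -0.29570188  0.18261253] y,n,s -120.0 38.0 0.0
(-116, 45) [-3.0, 5.0, 6.0]
(-120, 60) [-11.0, 3.0, 19.0]
(0, 75) [14.0, 121.0, 32.0]
(0, 20) [40.0, 113.0, -15.0]
(16, 12) [49.0, 128.0, -22.0]
(21, 15) [48.0, 133.0, -20.0]
(35, 31) [44.0, 148.0, -6.0]
(54, 41) [45.0, 168.0, 3.0]
(75, 45) [48.0, 189.0, 6.0]
(95, 45) [54.0, 208.0, 6.0]
(118, 38) [63.0, 229.0, 0.0]
```

View pics/s3.png

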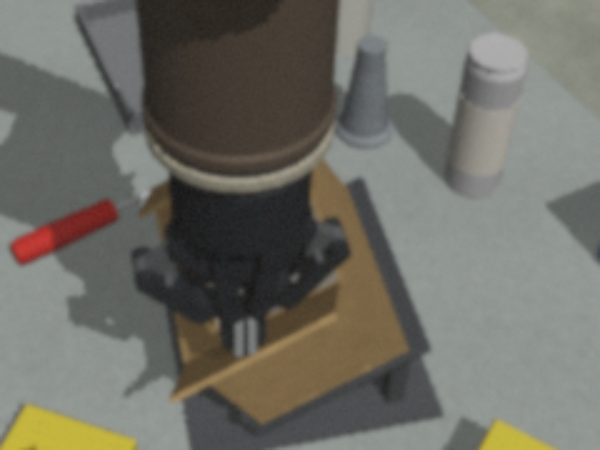

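The right flap is folded outward with the fingers on its inner face. Next, the left flap.

Emit:
{"name": "servo_tool", "arguments": {"series": [-5,15,20,0,1,5,50,32,0,1,10,85,32,0,1,14,119,28,0,1,34,115,-5,0,1,45,116,-22,0,1,49,126,-24,0,1,48,133,-20,0,1]}}

```text
t: 4.3
eef_pos: [0.484, -0.1636, 0.1602]
tool_rot: [-2.5, -1.898, 0.004]
contact_force: [-0.7, 0.1, -0.4]
width: -0.0003
```

```bash
python3 - <<'E'
from path import *
go([(21,15),(28,23),(35,31),(44,37),(54,41),(75,45),(95,45),(120,38)])
E
```

```text
[ 0.48403262 -0.16360443  0.16021664] y,n,s 20.0 13.0 -2.0
(21, 15) [1.0, 1.0, 3.0]
(28, 23) [-1.0, 9.0, 10.0]
(35, 31) [-3.0, 16.0, 17.0]
(44, 37) [-4.0, 26.0, 22.0]
(54, 41) [-3.0, 36.0, 25.0]
(75, 45) [1.0, 57.0, 29.0]
(95, 45) [6.0, 76.0, 29.0]
(120, 38) [16.0, 99.0, 23.0]
```

Emit:
{"name": "servo_tool", "arguments": {"series": [-1,9,10,0,1,-3,16,17,0,1,-4,26,22,0,1,-3,36,25,0,1,1,57,29,0,1,6,76,29,0,1,11,88,26,0,1,16,99,23,0,1]}}

```text
t: 4.97
eef_pos: [0.5004, -0.0632, 0.1842]
tool_rot: [-2.501, -1.899, 0.002]
contact_force: [0.2, -1.4, -1.0]
width: -0.0
```

Emit:
{"name": "servo_tool", "arguments": {"series": [0,0,15,0,0,-4,-15,50,0,-1,-6,-30,70,0,-1,-6,-30,70,0,-1,-6,-30,70,0,-1,-6,-30,70,0,-1,-6,-30,70,0,-1,-6,-30,70,0,-1]}}

```text
t: 5.63
eef_pos: [0.4939, -0.0926, 0.2534]
tool_rot: [-2.499, -1.899, 0.003]
contact_force: [-0.2, 0.4, 0.0]
width: 0.085
```

```bash
python3 - <<'E'
from path import *
go([(0,0)])
a=snap('side')['image'][150:330,180:420];b=snap('top')['image'][160:300,270:410];c=snap('wrist')['image']
cv2.imwrite('pics/v2.png',np.hstack([cv2.resize(a,(300,300)),cv2.resize(c,(400,300))])[:,:,::-1])
E
```

```text
[ 0.49393523 -0.09260591  0.25336481] y,n,s 91.0 98.0 37.0
(0, 0) [-8.0, -92.0, -103.0]
```

View pics/v2.png

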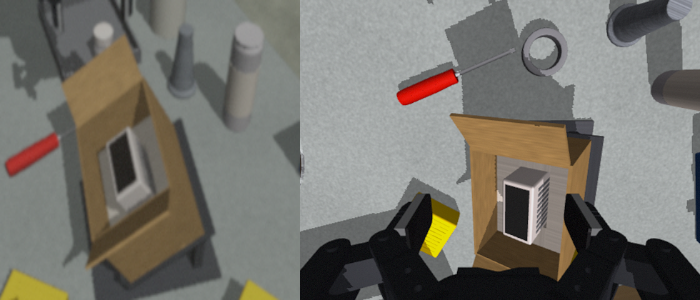

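Both flaps stand open, and the white block with its dark gasket is clearly visible. Next I'll measure the gasket top and the flap angles.

```bash
python3 - <<'E'
from path import *
s=dict(np.load('/tmp/wrist.npz'));P=cloud(s)-M
C=np.stack([P@S,P@Y,P@N],-1)*1e3
inm=(abs(C[...,0])<58)&(abs(C[...,1])<78)&(s['range_z']>0)
top=inm&(C[...,2]>-26)&(C[...,2]<2)
v=s['image'].max(-1)
q=C[top];print('top pts',len(q),q.min(0),q.max(0));
d=C[top&(v<70)];print('dark',len(d),d.mean(0),np.percentile(d,[2,98],axis=0).round(1).tolist())
n=np.linalg.svd(d-d.mean(0),full_matrices=False)[2][2];n*=np.sign(n[2]);print('top normal in S,Y,N',n.round(3))
# face of cartridge (+s side, pleats)
f=C[inm&(C[...,2]<-18)&(C[...,2]>-62)&(abs(C[...,1])<35)&(abs(C[...,0])<40)]
print('face',len(f)); 
for lo in range(-60,-10,10):
    g=f[(f[:,2]>lo)&(f[:,2]<lo+10)]
    if len(g):print(lo,np.percentile(g[:,0],[5,50,95]).round(1))
for nm in('side','wrist'):
  s2=dict(np.load(f'/tmp/{nm}.npz'));P2=(cloud(s2)-M);C2=np.stack([P2@S,P2@Y,P2@N],-1)*1e3
  for sg in(1,-1):
    m=(abs(C2[...,0])<55)&(sg*C2[...,1]>86)&(sg*C2[...,1]<140)&(C2[...,2]>8)&(C2[...,2]<62)&(s2['range_z']>0)
    g=C2[m]
    if len(g)>30:
        k=np.polyfit(g[:,2],sg*g[:,1],1);print(nm,sg,len(g),'angle',1.57+np.arctan(k[0]),np.median(np.arctan2(sg*g[:,1]-82,g[:,2]))+1.57)
E
```

```text
top pts 5836 [-57.99578364 -77.94165515 -25.99669924] [22.5468917  77.82509419  0.63100394]
dark 2171 [ -0.17775119   0.88180016 -13.52545397] [[-16.4, -35.1, -14.8], [15.2, 35.0, -12.2]]
top normal in S,Y,N [-0.033 -0.002  0.999]
face 1642
-60 [22.7 23.3 23.9]
-50 [22.3 23.  23.6]
-40 [22.  22.6 23.3]
-30 [21.6 22.  22.7]
-20 [21.6 21.8 22.1]
side 1 1229 angle 2.4756728821359317 2.4770366213320165
side -1 732 angle 2.542323953330884 2.5256277368120825
wrist 1 5770 angle 2.501163994158329 2.4979374619604466
```

```bash
python3 - <<'E'
from path import *
p=status.read_state()['eef_pos']
for nm in('wrist','side','top'):
    s=dict(np.load(f'/tmp/{nm}.npz'));P=cloud(s)-p
    J=P@X*1e3;W=P@Y*1e3;Z=P[...,2]*1e3
    v=s['image'].max(-1)
    m=(abs(W)<18)&(abs(J)<95)&(Z>-3)&(Z<90)&(s['range_z']>0)&(v<110)
    for lo in range(-3,87,10):
        k=m&(Z>=lo)&(Z<lo+10)
        for sg in(1,-1):
            a=sg*J[k&(sg*J>20)];w=W[k&(sg*J>20)]
            if len(a)>5:print(nm,lo,sg,len(a),'jaw',np.percentile(a,[1,99]).round(0),'w',np.percentile(w,[1,99]).round(0))
E
```

```text
wrist 7 1 92 jaw [43. 44.] w [-10.  10.]
wrist 7 -1 74 jaw [42. 42.] w [-8.  9.]
wrist 17 1 605 jaw [43. 56.] w [-11.  11.]
wrist 17 -1 593 jaw [42. 55.] w [-10.  12.]
wrist 27 1 807 jaw [43. 56.] w [-11.  11.]
wrist 27 -1 796 jaw [42. 55.] w [-10.  11.]
wrist 37 1 969 jaw [43. 57.] w [-11.  11.]
wrist 37 -1 978 jaw [42. 56.] w [-10.  11.]
wrist 47 1 699 jaw [43. 64.] w [-2. 13.]
wrist 47 -1 708 jaw [42. 62.] w [-2. 13.]
wrist 57 1 3586 jaw [39. 74.] w [-11.  14.]
wrist 57 -1 3372 jaw [38. 73.] w [-10.  14.]
wrist 67 1 4553 jaw [30. 73.] w [-10.  17.]
wrist 67 -1 4740 jaw [29. 72.] w [-10.  17.]
wrist 77 1 4340 jaw [21. 72.] w [ 4. 18.]
wrist 77 -1 4159 jaw [21. 69.] w [ 4. 18.]
side 7 1 8 jaw [41. 47.] w [-11.  10.]
side 17 1 37 jaw [41. 54.] w [-13.  10.]
side 17 -1 31 jaw [45. 58.] w [-13.  -6.]
side 27 1 43 jaw [41. 54.] w [-13.  10.]
side 27 -1 37 jaw [45. 58.] w [-13.  -2.]
side 37 1 46 jaw [41. 54.] w [-13.  10.]
side 37 -1 39 jaw [44. 58.] w [-13.  -5.]
side 47 1 37 jaw [41. 60.] w [-14.  -1.]
side 47 -1 36 jaw [45. 62.] w [-14.  -5.]
side 57 1 130 jaw [36. 72.] w [-15.   9.]
side 57 -1 140 jaw [40. 75.] w [-14.  12.]
side 67 1 102 jaw [28. 72.] w [-17.  10.]
side 67 -1 127 jaw [31. 75.] w [-18.  11.]
side 77 1 111 jaw [22. 70.] w [-18.  11.]
side 77 -1 156 jaw [22. 74.] w [-18.  14.]
top 57 -1 6 jaw [53. 75.] w [-8. 14.]
top 67 -1 10 jaw [69. 75.] w [-8. 14.]
```

The vertical tool's rear knuckle would hit the carton's upper rim before the pads reach the lower top edge, so I need a tilted tool. Turns are only about z, but a pose out of reach is "approached as far as the arm can", so I'll test, high and clear of everything, whether reaching too far tilts the tool outward.

Emit:
{"name": "servo_tool", "arguments": {"series": [5,0,30,0,-1,20,0,60,0,-1,50,0,90,0,-1,90,0,110,0,-1,130,0,125,0,-1,170,0,140,0,-1,210,0,150,0,-1,250,0,160,0,-1]}}

```text
t: 6.45
eef_pos: [0.741, -0.0925, 0.413]
tool_rot: [-2.5, -1.9, 0.002]
contact_force: [1.1, -0.6, 0.4]
width: 0.0853
```

Emit:
{"name": "servo_tool", "arguments": {"series": [40,0,0,0,-1,80,0,0,0,-1,120,0,0,0,-1,160,0,0,0,-1,200,0,0,0,-1,240,0,0,0,-1,240,0,0,0,-1,240,0,0,0,-1]}}

```text
t: 7.12
eef_pos: [0.9393, -0.088, 0.3859]
tool_rot: [2.486, 1.89, 0.033]
contact_force: [0.1, -0.7, -0.3]
width: 0.0851
```

```bash
python3 - <<'E'
from path import *
s=status.read_state();R=cv2.Rodrigues(s['tool_rot'])[0];print(s['eef_pos'],s['joint_positions'].round(3),'z',R[:,2].round(3),'y',R[:,1].round(3))
E
```

```text
[ 0.93933741 -0.08799182  0.38591591] [-0.126  0.997  0.238  0.002  1.878  0.145] z [ 0.028 -0.002 -1.   ] y [ 0.963 -0.267  0.027]
```

It does tilt slightly (1.6°), and since each call starts from the measured pose, tilt should accumulate. I'll do this at azimuth -15.5°, so the tilt lies in the jaw plane.

Emit:
{"name": "servo_tool", "arguments": {"series": [-10,-40,5,0,-1,-20,-80,10,0,-1,-30,-120,15,0,-1,-35,-160,20,0,-1,5,-171,20,0,-1,45,-182,20,0,-1,85,-193,20,0,-1,125,-204,20,0,-1]}}

```text
t: 7.78
eef_pos: [0.9327, -0.2542, 0.3692]
tool_rot: [2.459, 1.872, 0.071]
contact_force: [0.8, 0.8, 0.2]
width: 0.0852
```

Emit:
{"name": "servo_tool", "arguments": {"series": [40,-11,0,0,-1,80,-22,0,0,-1,120,-33,0,0,-1,160,-44,0,0,-1,200,-55,0,0,-1,240,-66,0,0,-1,280,-77,0,0,-1,320,-88,0,0,-1]}}

```text
t: 8.45
eef_pos: [0.9721, -0.2651, 0.3062]
tool_rot: [2.433, 1.852, 0.107]
contact_force: [-0.5, 0.2, -1.2]
width: 0.0856
```

```bash
cat >> path.py <<'E'
def st():
    s=status.read_state();R=cv2.Rodrigues(s['tool_rot'])[0];z=R[:,2];j=R[:,1]
    print('t',round(s['t'],2),'p',s['eef_pos'].round(4),'q',s['joint_positions'].round(3),'z',z.round(3),'tilt',np.degrees(np.arccos(-z[2])).round(1),'az',np.degrees(np.arctan2(z[1],z[0])).round(1),'jaw',j.round(3),'w',s['width'].round(4),'F',s['contact_force'].round(1))
    return s,R
E
python3 -c "
from path import *
st()"
```

```text
Traceback (most recent call last):
  File "path.py", line 10, in st
    print('t',round(s['t'],2),'p',s['eef_pos'].round(4),'q',s['joint_positions'].round(3),'z',z.round(3),'tilt',np.degrees(np.arccos(-z[2])).round(1),'az',np.degrees(np.arctan2(z[1],z[0])).round(1),'jaw',j.round(3),'w',s['width'].round(4),'F',s['contact_force'].round(1))
                                                                                                                                                                                                                           ^^^^^^^^^^^^^^^^
AttributeError: 'float' object has no attribute 'round'
```

```bash
sed -i "s/s\['width'\].round(4)/round(s['width'],4)/" path.py; python3 -c "
from path import *
st()"
```

```text
t 8.45 p [ 0.9721 -0.2651  0.3062] q [-0.3    1.084  0.236  0.009  1.714 -0.028] z [ 0.105 -0.023 -0.994] tilt 6.2 az -12.2 jaw [ 0.958 -0.265  0.108] w 0.0856 F [-0.5  0.2 -1.2]
```

Emit:
{"name": "servo_tool", "arguments": {"series": [36,-10,18,0,-1,72,-20,36,0,-1,108,-30,54,0,-1,144,-40,72,0,-1,180,-50,90,0,-1,216,-60,108,0,-1,252,-70,126,0,-1,288,-80,144,0,-1]}}

```text
t: 9.12
eef_pos: [0.98, -0.2677, 0.3255]
tool_rot: [2.406, 1.831, 0.143]
contact_force: [-0.1, 0.1, 0.5]
width: 0.0851
```

```bash
python3 -c "
from path import *
st()"
```

```text
t 9.12 p [ 0.98   -0.2677  0.3255] q [-0.3    1.066  0.236  0.011  1.692 -0.029] z [ 0.144 -0.033 -0.989] tilt 8.5 az -13.1 jaw [ 0.953 -0.264  0.148] w 0.0851 F [-0.1  0.1  0.5]
```

Emit:
{"name": "servo_tool", "arguments": {"series": [36,-10,18,0,-1,72,-20,36,0,-1,108,-30,54,0,-1,144,-40,72,0,-1,180,-50,90,0,-1,216,-60,108,0,-1,252,-70,126,0,-1,288,-80,144,0,-1]}}

```text
t: 9.78
eef_pos: [0.9889, -0.2705, 0.3419]
tool_rot: [2.379, 1.81, 0.179]
contact_force: [0.2, 0.0, 0.1]
width: 0.0858
```

```bash
python3 -c "
from path import *
st()"
```

```text
t 9.78 p [ 0.9889 -0.2705  0.3419] q [-0.301  1.051  0.236  0.012  1.666 -0.029] z [ 0.183 -0.044 -0.982] tilt 10.8 az -13.6 jaw [ 0.947 -0.262  0.188] w 0.0858 F [0.2 0.  0.1]
```

About 2.3° per call and in the right plane. Continuing.

Emit:
{"name": "servo_tool", "arguments": {"series": [36,-10,18,0,-1,72,-20,36,0,-1,108,-30,54,0,-1,144,-40,72,0,-1,180,-50,90,0,-1,216,-60,108,0,-1,252,-70,126,0,-1,288,-80,144,0,-1]}}

```text
t: 10.45
eef_pos: [0.9985, -0.2734, 0.3564]
tool_rot: [2.352, 1.789, 0.214]
contact_force: [-0.2, -0.4, 0.6]
width: 0.0853
```

Emit:
{"name": "servo_tool", "arguments": {"series": [36,-10,18,0,-1,72,-20,36,0,-1,108,-30,54,0,-1,144,-40,72,0,-1,180,-50,90,0,-1,216,-60,108,0,-1,252,-70,126,0,-1,288,-80,144,0,-1]}}

```text
t: 11.12
eef_pos: [1.0089, -0.2765, 0.3693]
tool_rot: [2.324, 1.768, 0.248]
contact_force: [0.1, 1.0, -0.5]
width: 0.0855
```

Emit:
{"name": "servo_tool", "arguments": {"series": [36,-10,18,0,-1,72,-20,36,0,-1,108,-30,54,0,-1,144,-40,72,0,-1,180,-50,90,0,-1,216,-60,108,0,-1,252,-70,126,0,-1,288,-80,144,0,-1]}}

```text
t: 11.78
eef_pos: [1.0198, -0.2797, 0.3811]
tool_rot: [2.296, 1.746, 0.282]
contact_force: [-0.1, 0.3, 0.7]
width: 0.0853
```

Emit:
{"name": "servo_tool", "arguments": {"series": [36,-10,18,0,-1,72,-20,36,0,-1,108,-30,54,0,-1,144,-40,72,0,-1,180,-50,90,0,-1,216,-60,108,0,-1,252,-70,126,0,-1,288,-80,144,0,-1]}}

```text
t: 12.45
eef_pos: [1.0312, -0.283, 0.3919]
tool_rot: [2.267, 1.724, 0.315]
contact_force: [-0.8, -0.4, -0.0]
width: 0.0853
```

```bash
python3 -c "
from path import *
st()"
```

```text
t 12.45 p [ 1.0312 -0.283   0.3919] q [-0.302  1.016  0.236  0.018  1.538 -0.029] z [ 0.335 -0.086 -0.938] tilt 20.2 az -14.4 jaw [ 0.904 -0.252  0.345] w 0.0853 F [-0.8 -0.4 -0. ]
```

Emit:
{"name": "servo_tool", "arguments": {"series": [36,-10,18,0,-1,72,-20,36,0,-1,108,-30,54,0,-1,144,-40,72,0,-1,180,-50,90,0,-1,216,-60,108,0,-1,252,-70,126,0,-1,288,-80,144,0,-1]}}

```text
t: 13.12
eef_pos: [1.043, -0.2864, 0.402]
tool_rot: [2.238, 1.702, 0.347]
contact_force: [0.0, -0.4, 1.0]
width: 0.0857
```

Emit:
{"name": "servo_tool", "arguments": {"series": [36,-10,18,0,-1,72,-20,36,0,-1,108,-30,54,0,-1,144,-40,72,0,-1,180,-50,90,0,-1,216,-60,108,0,-1,252,-70,126,0,-1,288,-80,144,0,-1]}}

```text
t: 13.78
eef_pos: [1.055, -0.2899, 0.4116]
tool_rot: [2.209, 1.679, 0.379]
contact_force: [-0.5, -0.5, -0.7]
width: 0.086
```

Emit:
{"name": "servo_tool", "arguments": {"series": [36,-10,18,0,-1,72,-20,36,0,-1,108,-30,54,0,-1,144,-40,72,0,-1,180,-50,90,0,-1,216,-60,108,0,-1,252,-70,126,0,-1,288,-80,144,0,-1]}}

```text
t: 14.45
eef_pos: [1.0671, -0.2933, 0.4209]
tool_rot: [2.179, 1.657, 0.41]
contact_force: [-0.4, 0.2, 0.2]
width: 0.0855
```

Emit:
{"name": "servo_tool", "arguments": {"series": [36,-10,18,0,-1,72,-20,36,0,-1,108,-30,54,0,-1,144,-40,72,0,-1,180,-50,90,0,-1,216,-60,108,0,-1,252,-70,126,0,-1,288,-80,144,0,-1]}}

```text
t: 15.12
eef_pos: [1.0793, -0.2967, 0.43]
tool_rot: [2.149, 1.634, 0.441]
contact_force: [0.9, 0.8, -0.0]
width: 0.0853
```

```bash
python3 -c "
from path import *
s,R=st();p=s['eef_pos']
for n in(130,60,20,-20,-50):print(n,((M+N*n/1e3+Y*.001-p)*1e3).round(0))"
```

```text
t 15.12 p [ 1.0793 -0.2967  0.43  ] q [-0.303  1.003  0.236  0.023  1.386 -0.03 ] z [ 0.479 -0.126 -0.869] tilt 29.7 az -14.7 jaw [ 0.837 -0.234  0.495] w 0.0853 F [ 0.9  0.8 -0. ]
130 [-655.  130. -167.]
60 [-622.  121. -228.]
20 [-602.  115. -263.]
-20 [-583.  110. -297.]
-50 [-569.  106. -323.]
```

Tool axis (0.479,-0.126,-0.869) and jaw (0.837,-0.234,0.495) match the carton's axis and slope direction. Next, back over the carton.

Emit:
{"name": "servo_tool", "arguments": {"series": [-40,8,0,0,-1,-80,16,0,0,-1,-120,24,0,0,-1,-160,32,0,0,-1,-200,40,-4,0,-1,-240,48,-8,0,-1,-280,56,-12,0,-1,-320,64,-16,0,-1]}}

```text
t: 15.78
eef_pos: [0.8304, -0.2469, 0.4206]
tool_rot: [2.149, 1.633, 0.441]
contact_force: [0.7, -0.5, 0.7]
width: 0.0855
```

Emit:
{"name": "servo_tool", "arguments": {"series": [-38,7,-10,0,-1,-76,14,-20,0,-1,-114,21,-30,0,-1,-150,28,-45,0,-1,-186,35,-65,0,-1,-220,42,-85,0,-1,-250,48,-110,0,-1,-275,53,-135,0,-1]}}

```text
t: 16.45
eef_pos: [0.5532, -0.1934, 0.2855]
tool_rot: [2.148, 1.632, 0.441]
contact_force: [0.7, 0.6, -0.3]
width: 0.0854
```

```bash
python3 -c "
from path import *
s,R=st();p=s['eef_pos']
for n in(90,70,60,20,-20,-50):print(n,((M+N*n/1e3+Y*.001-p)*1e3).round(0))"
```

```text
t 16.45 p [ 0.5532 -0.1934  0.2855] q [-0.447  0.122  2.119  0.242  0.399 -0.376] z [ 0.48  -0.127 -0.868] tilt 29.8 az -14.8 jaw [ 0.836 -0.234  0.497] w 0.0854 F [ 0.7  0.6 -0.3]
90 [-110.   21.  -58.]
70 [-100.   19.  -75.]
60 [-95.  17. -84.]
20 [ -76.   12. -118.]
-20 [ -57.    7. -153.]
-50 [ -42.    3. -179.]
```

```bash
cat > kin.py <<'E'
from path import *
from scipy.optimize import least_squares
D=[([1.211,.4808,1.5968,0,1.065,-.047],[.1999,.6181,.2308]),([-.126,.997,.238,.002,1.878,.145],[.9393,-.088,.3859]),([-.3,1.084,.236,.009,1.714,-.028],[.9721,-.2651,.3062]),([-.301,1.051,.236,.012,1.666,-.029],[.9889,-.2705,.3419]),([-.302,1.016,.236,.018,1.538,-.029],[1.0312,-.283,.3919]),([-.303,1.003,.236,.023,1.386,-.03],[1.0793,-.2967,.43]),([-.447,.122,2.119,.242,.399,-.376],[.5532,-.1934,.2855])]
def Rz(a):return np.array([[np.cos(a),-np.sin(a),0],[np.sin(a),np.cos(a),0],[0,0,1]])
def Ry(a):return np.array([[np.cos(a),0,np.sin(a)],[0,1,0],[-np.sin(a),0,np.cos(a)]])
ez=np.array([0,0,1.])
def fk(q,k):
    a0,d,L1,L2,e,L3=k
    A=Rz(q[0]);B=A@Ry(q[1]);C=B@Ry(q[2]);W=A@[a0,0,d]+B@[0,0,L1]+C@np.array([e,0,L2])
    T=C@Rz(q[3])@Ry(q[4])
    return W+T@ez*L3,T@ez,W
def res(k):return np.concatenate([np.r_[fk(q,k)[0]-p] for q,p in D])
k=least_squares(res,[.0,.3,.4,.35,0.0,.3]).x
def ik(p,z,q0):
    f=lambda q:np.r_[fk(np.r_[q,0],k)[0]-p,.3*(fk(np.r_[q,0],k)[1]-z)]
    lo=[-2.75,-.82,.23,-1.56,.09];hi=[2.75,2.05,2.67,4.7,2.69]
    r=least_squares(f,np.clip(q0[:5],np.array(lo)+.01,np.array(hi)-.01),bounds=(lo,hi));return r.x,np.linalg.norm(r.fun[:3])*1e3,np.degrees(np.linalg.norm(r.fun[3:])/.3)
if __name__=='__main__':
    print('k',k.round(4),'res mm',np.abs(res(k)).max()*1e3)
    q=np.array(D[-1][0])
    for t in(30,25,20):
      for n in(100,70,40,0,-30,-50):
        th=np.radians(t);z=np.sin(th)*X-np.cos(th)*ez
        x,e,a=ik(M+N*n/1e3,z,q);print(t,n,x.round(2),'err mm',round(e,1),'deg',round(a,1))
E
python3 kin.py
```

```text
k [-0.048   0.2914  0.6372  0.4617  0.0043  0.3994] res mm 30.17235476280383
30 100 [-0.45  0.02  2.38  0.39  0.23] err mm 0.0 deg 0.0
30 70 [-0.44  0.09  2.4   0.56  0.16] err mm 0.0 deg 0.0
30 40 [-0.43  0.16  2.4   0.95  0.1 ] err mm 0.0 deg 0.0
30 0 [-0.42  0.26  2.41  2.08  0.09] err mm 0.3 deg 0.1
30 -30 [-0.41  0.33  2.4   2.55  0.13] err mm 0.0 deg 0.0
30 -50 [-0.41  0.37  2.4   2.71  0.17] err mm 0.0 deg 0.0
25 100 [-0.43  0.04  2.31  0.19  0.36] err mm 0.0 deg 0.0
25 70 [-0.42  0.11  2.32  0.23  0.29] err mm 0.0 deg 0.0
25 40 [-0.42  0.17  2.33  0.29  0.22] err mm 0.0 deg 0.0
25 0 [-0.41  0.26  2.33  0.46  0.13] err mm 0.0 deg 0.0
25 -30 [-0.41  0.32  2.32  0.74  0.09] err mm 0.7 deg 0.3
25 -50 [-0.42  0.37  2.31  1.07  0.09] err mm 2.0 deg 1.1
20 100 [-0.42  0.07  2.24  0.11  0.49] err mm 0.0 deg 0.0
20 70 [-0.41  0.13  2.25  0.12  0.42] err mm 0.0 deg 0.0
20 40 [-0.4   0.19  2.26  0.13  0.35] err mm 0.0 deg 0.0
20 0 [-0.4   0.27  2.26  0.16  0.27] err mm 0.0 deg 0.0
20 -30 [-0.39  0.33  2.25  0.2   0.21] err mm 0.0 deg 0.0
20 -50 [-0.39  0.37  2.25  0.23  0.18] err mm 0.0 deg 0.0
```

The kinematic estimate says the approach is reachable but close to the wrist singularity (q5 down to about 0.1), so I'll go slowly with checks and the jaws part-closed to about 62 mm.

Emit:
{"name": "servo_tool", "arguments": {"series": [-18,4,-12,0,-0.45,-36,7,-25,0,-0.45,-54,10,-38,0,-0.45,-70,13,-50,0,-0.45,-85,16,-62,0,-0.45,-95,18,-72,0,-0.45,-100,19,-75,0,-0.45,-100,19,-75,0,-0.45]}}

```text
t: 17.12
eef_pos: [0.4519, -0.1739, 0.2099]
tool_rot: [2.15, 1.632, 0.441]
contact_force: [-0.3, -0.7, -0.4]
width: 0.0615
```

```bash
python3 -c "
from path import *
s,R=st();p=s['eef_pos']
for n in(70,50,30,20,10,0,-20,-42):print(n,((M+N*n/1e3+Y*.001-p)*1e3).round(0))
snap('wrist','w4')"
```

```text
t 17.12 p [ 0.4519 -0.1739  0.2099] q [-0.535  0.108  2.403  0.814  0.187 -1.033] z [ 0.479 -0.126 -0.869] tilt 29.7 az -14.8 jaw [ 0.836 -0.235  0.495] w 0.0615 F [-0.3 -0.7 -0.4]
70 [ 1. -1.  1.]
50 [ 11.  -4. -17.]
30 [ 20.  -6. -34.]
20 [ 25.  -8. -43.]
10 [ 30.  -9. -51.]
0 [ 35. -10. -60.]
-20 [ 44. -13. -77.]
-42 [ 55. -16. -96.]
```

View pics/w4.png

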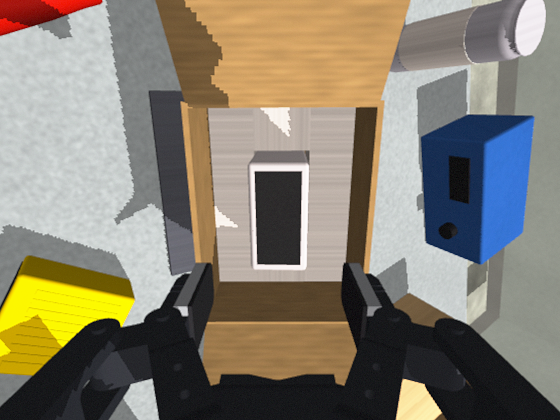

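The wrist view shows the jaws centred on the gasket block at (279,215), square to the carton mouth. Descending along the carton's axis.

Emit:
{"name": "servo_tool", "arguments": {"series": [4,-2,-7,0,-0.45,8,-3,-13,0,-0.45,12,-4,-20,0,-0.45,16,-5,-26,0,-0.45,20,-6,-34,0,-0.45,25,-8,-43,0,-0.45,25,-8,-43,0,-0.45,25,-8,-43,0,-0.45]}}

```text
t: 17.83
eef_pos: [0.4792, -0.1827, 0.1678]
tool_rot: [2.148, 1.631, 0.442]
contact_force: [-0.1, -0.5, -0.4]
width: 0.0619
```

```bash
python3 -c "
from path import *
s,R=st();p=s['eef_pos']
for n in(20,10,0,-10,-20,-30,-42):print(n,((M+N*n/1e3+Y*.001-p)*1e3).round(0))"
```

```text
t 17.83 p [ 0.4792 -0.1827  0.1678] q [-0.516  0.245  2.399  1.641  0.127 -1.853] z [ 0.481 -0.127 -0.868] tilt 29.8 az -14.8 jaw [ 0.835 -0.235  0.497] w 0.0619 F [-0.1 -0.5 -0.4]
20 [-2.  1. -0.]
10 [ 3. -0. -9.]
0 [  7.  -1. -18.]
-10 [ 12.  -3. -26.]
-20 [ 17.  -4. -35.]
-30 [ 22.  -5. -44.]
-42 [ 28.  -7. -54.]
```

Emit:
{"name": "servo_tool", "arguments": {"series": [1,0,-5,0,-0.45,3,0,-9,0,-0.45,5,-1,-13,0,-0.45,7,-1,-18,0,-0.45,10,-2,-22,0,-0.45,12,-3,-26,0,-0.45,15,-3,-31,0,-0.45,17,-4,-35,0,-0.45]}}

```text
t: 18.5
eef_pos: [0.4975, -0.1868, 0.1334]
tool_rot: [2.146, 1.631, 0.444]
contact_force: [-0.5, 0.5, 0.3]
width: 0.062
```

```bash
python3 -c "
from path import *
s,R=st();p=s['eef_pos']
for n in(-20,-30,-36,-42):print(n,((M+N*n/1e3+Y*.001-p)*1e3).round(0))"
```

```text
t 18.5 p [ 0.4975 -0.1868  0.1334] q [-0.501  0.35   2.396  2.322  0.165 -2.527] z [ 0.483 -0.127 -0.867] tilt 29.9 az -14.8 jaw [ 0.834 -0.234  0.499] w 0.062 F [-0.5  0.5  0.3]
-20 [-1.  0. -1.]
-30 [ 4. -1. -9.]
-36 [  7.  -2. -15.]
-42 [  9.  -3. -20.]
```

Emit:
{"name": "servo_tool", "arguments": {"series": [2,0,-4,0,-0.45,4,-1,-9,0,-0.45,5,-1,-12,0,-0.45,7,-2,-15,0,-0.45,7,-2,-15,0,-0.45,7,-2,-15,0,0.3,7,-2,-15,0,0.3,7,-2,-15,0,0.3], "newtons": 60}}

```text
t: 19.17
eef_pos: [0.5047, -0.1888, 0.119]
tool_rot: [2.145, 1.63, 0.445]
contact_force: [-1.1, 1.0, 4.5]
width: 0.0431
```

Emit:
{"name": "servo_tool", "arguments": {"series": [0,0,0,0,0.3,0,0,0,0,0.3,0,0,0,0,0.3,0,0,0,0,0.3,0,0,0,0,0.3,0,0,0,0,0.3,0,0,0,0,0.3,0,0,0,0,0.3]}}

```text
t: 19.83
eef_pos: [0.5046, -0.1888, 0.119]
tool_rot: [2.145, 1.631, 0.445]
contact_force: [-1.8, 1.0, -1.3]
width: 0.0431
```

```bash
python3 -c "
from path import *
s,R=st();p=s['eef_pos']
for n in(10,30,50,70,90,110):print(n,((N*(n+36)/1e3)*1e3).round(0))"
```

```text
t 19.83 p [ 0.5046 -0.1888  0.119 ] q [-0.496  0.393  2.392  2.482  0.194 -2.685] z [ 0.483 -0.127 -0.866] tilt 30.0 az -14.7 jaw [ 0.834 -0.234  0.5  ] w 0.0431 F [-1.8  1.  -1.3]
10 [-22.   6.  40.]
30 [-32.   9.  57.]
50 [-41.  11.  74.]
70 [-51.  14.  92.]
90 [-61.  17. 109.]
110 [-70.  20. 126.]
```

Gripped at 43 mm. Pulling straight along the carton's axis.

Emit:
{"name": "servo_tool", "arguments": {"series": [-3,1,5,0,0.3,-6,2,10,0,0.3,-9,2,16,0,0.3,-12,3,21,0,0.3,-15,4,26,0,0.3,-18,5,31,0,0.3,-21,6,36,0,0.3,-24,7,42,0,0.3]}}

```text
t: 20.5
eef_pos: [0.4804, -0.1817, 0.1611]
tool_rot: [2.146, 1.631, 0.445]
contact_force: [-0.2, 0.6, -2.8]
width: 0.0428
```

Emit:
{"name": "servo_tool", "arguments": {"series": [-3,1,6,0,0.3,-7,2,12,0,0.3,-10,3,18,0,0.3,-14,4,25,0,0.3,-17,5,31,0,0.3,-21,6,37,0,0.3,-24,7,43,0,0.3,-28,8,50,0,0.3]}}

```text
t: 21.17
eef_pos: [0.452, -0.1733, 0.2111]
tool_rot: [2.146, 1.631, 0.445]
contact_force: [0.1, 0.2, -3.0]
width: 0.043
```

```bash
python3 -c "
from path import *
s,R=st();p=s['eef_pos'];print(((p-M)@N,(p-M)@Y,(p-M)@S))
a=snap('side')['image'][100:330,150:450];c=snap('wrist')['image']
cv2.imwrite('pics/v5.png',np.hstack([cv2.resize(a,(400,300)),cv2.resize(c,(400,300))])[:,:,::-1])"
```

```text
t 21.17 p [ 0.452  -0.1733  0.2111] q [-0.535  0.105  2.404  0.831  0.187 -1.051] z [ 0.483 -0.126 -0.867] tilt 29.9 az -14.7 jaw [ 0.835 -0.234  0.499] w 0.043 F [ 0.1  0.2 -3. ]
(np.float64(0.07103162630860663), np.float64(0.002138870478798523), np.float64(-0.0008653069933859531))
```

View pics/v5.png

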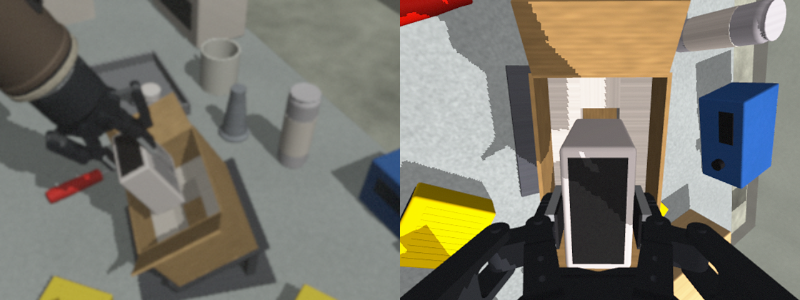

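The cartridge is held and nearly out. Next I'll lift clear and swing toward the tray side at low radius, turning with the azimuth, to un-tilt against the inner reach limit.

Emit:
{"name": "servo_tool", "arguments": {"series": [-1,0,12,0,0.3,-2,0,26,0,0.3,-3,0,42,0,0.3,-4,0,58,0,0.3,-4,0,74,0,0.3,-4,0,90,0,0.3,-4,0,104,0,0.3,-4,0,112,0,0.3]}}

```text
t: 21.93
eef_pos: [0.449, -0.1732, 0.3251]
tool_rot: [2.143, 1.631, 0.448]
contact_force: [0.8, 0.4, -3.2]
width: 0.043
```

Emit:
{"name": "servo_tool", "arguments": {"series": [2,25,0,3,0.3,4,58,0,7,0.3,4,96,0,11.5,0.3,2,134,0,16,0.3,-3,172,0,20.5,0.3,-10,210,0,25,0.3,-20,248,0,29.5,0.3,-30,285,0,33,0.3]}}

```text
t: 22.6
eef_pos: [0.4179, 0.1139, 0.3245]
tool_rot: [1.635, 2.243, 0.611]
contact_force: [1.7, -0.4, -3.5]
width: 0.0425
```

```bash
python3 -c "
from path import *
st()"
```

```text
t 22.6 p [0.4179 0.1139 0.3245] q [ 0.096 -0.201  2.311  0.231  0.53  -0.385] z [ 0.474  0.162 -0.865] tilt 30.1 az 18.9 jaw [0.825 0.262 0.501] w 0.0425 F [ 1.7 -0.4 -3.5]
```

Emit:
{"name": "servo_tool", "arguments": {"series": [-15,-5,-4,0,0.3,-30,-10,-8,0,0.3,-45,-15,-12,0,0.3,-60,-20,-16,0,0.3,-75,-25,-20,0,0.3,-90,-30,-24,0,0.3,-105,-35,-28,0,0.3,-120,-40,-32,0,0.3]}}

```text
t: 23.27
eef_pos: [0.297, 0.0747, 0.2918]
tool_rot: [1.634, 2.246, 0.612]
contact_force: [0.2, -1.5, -3.7]
width: 0.0426
```

```bash
python3 -c "
from path import *
st()"
```

```text
t 23.27 p [0.297  0.0747 0.2918] q [-0.139 -0.442  2.518  0.399  0.628 -0.724] z [ 0.473  0.164 -0.865] tilt 30.1 az 19.1 jaw [0.824 0.263 0.501] w 0.0426 F [ 0.2 -1.5 -3.7]
```

Emit:
{"name": "servo_tool", "arguments": {"series": [-3,7,-10,0,0.3,-6,12,-22,0,0.3,-10,17,-34,0,0.3,-15,18,-46,0,0.3,-20,17,-58,0,0.3,-26,15,-70,0,0.3,-33,13,-80,0,0.3,-40,11,-90,0,0.3]}}

```text
t: 23.93
eef_pos: [0.266, 0.0888, 0.2253]
tool_rot: [1.646, 2.261, 0.59]
contact_force: [-0.3, 0.2, -3.1]
width: 0.0427
```

```bash
python3 -c "
from path import *
st()"
```

```text
t 23.93 p [0.266  0.0888 0.2253] q [-0.006 -0.353  2.673  0.451  0.38  -0.702] z [ 0.454  0.159 -0.877] tilt 28.8 az 19.3 jaw [0.835 0.267 0.481] w 0.0427 F [-0.3  0.2 -3.1]
```

The un-tilt works: q3 is at its inner limit and the tilt is falling. Continuing inward.

Emit:
{"name": "servo_tool", "arguments": {"series": [-38,-13,-8,0,0.3,-76,-26,-16,0,0.3,-114,-39,-24,0,0.3,-152,-52,-32,0,0.3,-190,-65,-40,0,0.3,-228,-78,-48,0,0.3,-266,-91,-56,0,0.3,-304,-104,-64,0,0.3]}}

```text
t: 24.6
eef_pos: [0.1752, 0.0139, 0.2175]
tool_rot: [1.679, 2.347, 0.383]
contact_force: [0.2, -0.5, -3.9]
width: 0.0426
```

```bash
python3 -c "
from path import *
st()"
```

```text
t 24.6 p [0.1752 0.0139 0.2175] q [-0.894 -0.574  2.673  0.398  0.925 -1.445] z [ 0.334  0.078 -0.939] tilt 20.1 az 13.1 jaw [0.888 0.309 0.342] w 0.0426 F [ 0.2 -0.5 -3.9]
```

Emit:
{"name": "servo_tool", "arguments": {"series": [38,16,0,0,0.3,76,32,0,0,0.3,112,48,0,0,0.3,140,62,0,0,0.3,155,68,0,0,0.3,155,68,0,0,0.3,155,68,0,0,0.3,155,68,0,0,0.3]}}

```text
t: 25.27
eef_pos: [0.2897, 0.0585, 0.2173]
tool_rot: [1.68, 2.347, 0.381]
contact_force: [-0.7, -4.1, -3.4]
width: 0.0428
```

```bash
python3 -c "
from path import *
st()"
```

```text
t 25.27 p [0.2897 0.0585 0.2173] q [-1.000e-03 -2.200e-01  2.562e+00  1.720e-01  4.650e-01 -4.700e-01] z [ 0.333  0.076 -0.94 ] tilt 20.0 az 12.9 jaw [0.888 0.309 0.34 ] w 0.0428 F [-0.7 -4.1 -3.4]
```

Emit:
{"name": "servo_tool", "arguments": {"series": [-5,3,-20,0,0.3,-10,5,-40,0,0.3,-20,5,-55,0,0.3,-50,-1,-60,0,0.3,-85,-9,-62,0,0.3,-120,-17,-62,0,0.3,-120,-17,-62,0,0.3,-120,-17,-62,0,0.3]}}

```text
t: 25.93
eef_pos: [0.1855, 0.0463, 0.2093]
tool_rot: [1.69, 2.361, 0.356]
contact_force: [0.8, -0.8, -3.6]
width: 0.0432
```

```bash
python3 -c "
from path import *
st()"
```

```text
t 25.93 p [0.1855 0.0463 0.2093] q [-0.15  -0.483  2.673  0.192  0.656 -0.613] z [ 0.312  0.07  -0.947] tilt 18.7 az 12.7 jaw [0.896 0.311 0.318] w 0.0432 F [ 0.8 -0.8 -3.6]
```

Emit:
{"name": "servo_tool", "arguments": {"series": [25,18,0,2,0.3,50,38,0,4,0.3,75,60,0,7,0.3,100,84,0,10,0.3,120,106,-10,13,0.3,135,126,-25,15,0.3,145,140,-50,17,0.3,145,144,-75,17,0.3]}}

```text
t: 26.6
eef_pos: [0.3336, 0.1922, 0.1341]
tool_rot: [1.331, 2.614, 0.406]
contact_force: [0.6, 2.6, -3.2]
width: 0.0426
```

```bash
python3 -c "
from path import *
st()"
```

```text
t 26.6 p [0.3336 0.1922 0.1341] q [ 0.411  0.184  2.532  0.332  0.104 -0.542] z [ 0.281  0.159 -0.946] tilt 18.8 az 29.6 jaw [0.763 0.562 0.321] w 0.0426 F [ 0.6  2.6 -3.2]
```

Emit:
{"name": "servo_tool", "arguments": {"series": [-25,-14,-3,0,0.3,-50,-28,-6,0,0.3,-75,-42,-9,0,0.3,-100,-56,-12,0,0.3,-125,-70,-15,0,0.3,-140,-80,-18,0,0.3,-140,-80,-20,0,0.3,-140,-80,-20,0,0.3]}}

```text
t: 27.27
eef_pos: [0.2539, 0.1565, 0.134]
tool_rot: [1.338, 2.625, 0.366]
contact_force: [-0.8, -0.4, -3.7]
width: 0.0429
```

```bash
python3 -c "
from path import *
st()"
```

```text
t 27.27 p [0.2539 0.1565 0.134 ] q [ 0.428  0.079  2.672  0.198  0.092 -0.395] z [ 0.262  0.139 -0.955] tilt 17.2 az 28.0 jaw [0.77  0.567 0.293] w 0.0429 F [-0.8 -0.4 -3.7]
```

Emit:
{"name": "servo_tool", "arguments": {"series": [-35,-20,-10,0,0.3,-70,-40,-20,0,0.3,-105,-60,-30,0,0.3,-140,-80,-40,0,0.3,-175,-100,-50,0,0.3,-210,-120,-60,0,0.3,-245,-140,-70,0,0.3,-280,-160,-80,0,0.3]}}

```text
t: 27.93
eef_pos: [0.2358, 0.172, 0.1258]
tool_rot: [1.348, 2.64, 0.332]
contact_force: [-0.2, -0.5, -3.2]
width: 0.0429
```

```bash
python3 -c "
from path import *
st()"
```

```text
t 27.93 p [0.2358 0.172  0.1258] q [ 0.552  0.107  2.672 -0.219  0.091  0.14 ] z [ 0.24   0.124 -0.963] tilt 15.7 az 27.4 jaw [0.777 0.57  0.267] w 0.0429 F [-0.2 -0.5 -3.2]
```

Emit:
{"name": "servo_tool", "arguments": {"series": [-34,-23,0,0,0.3,-68,-46,0,0,0.3,-102,-69,0,0,0.3,-136,-92,0,0,0.3,-170,-115,0,0,0.3,-204,-138,0,0,0.3,-238,-161,0,0,0.3,-272,-184,0,0,0.3]}}

```text
t: 28.6
eef_pos: [0.2255, 0.179, 0.1191]
tool_rot: [1.354, 2.654, 0.31]
contact_force: [-0.1, -0.7, -2.3]
width: 0.0429
```

Emit:
{"name": "servo_tool", "arguments": {"series": [-34,-23,0,0,0.3,-68,-46,0,0,0.3,-102,-69,0,0,0.3,-136,-92,0,0,0.3,-170,-115,0,0,0.3,-204,-138,0,0,0.3,-238,-161,0,0,0.3,-272,-184,0,0,0.3]}}

```text
t: 29.27
eef_pos: [0.2086, 0.1918, 0.1109]
tool_rot: [1.362, 2.672, 0.287]
contact_force: [0.5, 0.5, -3.0]
width: 0.0426
```

```bash
python3 -c "
from path import *
st()"
```

```text
t 29.27 p [0.2086 0.1918 0.1109] q [ 0.693  0.163  2.672 -0.491  0.091  0.55 ] z [ 0.2    0.11  -0.974] tilt 13.2 az 28.9 jaw [0.786 0.575 0.226] w 0.0426 F [ 0.5  0.5 -3. ]
```

Emit:
{"name": "servo_tool", "arguments": {"series": [15,-12,25,0,0.3,35,-25,50,0,0.3,52,-40,75,0,0.3,60,-45,95,0,0.3,30,-62,90,0,0.3,-5,-80,75,0,0.3,-40,-99,60,0,0.3,-75,-118,45,0,0.3]}}

```text
t: 29.93
eef_pos: [0.1552, 0.0851, 0.1908]
tool_rot: [1.366, 2.68, 0.271]
contact_force: [2.2, -2.4, -2.3]
width: 0.0427
```

```bash
python3 -c "
from path import *
st()"
```

```text
t 29.93 p [0.1552 0.0851 0.1908] q [ 0.184 -0.376  2.671  0.112  0.644 -0.527] z [ 0.189  0.104 -0.977] tilt 12.4 az 28.8 jaw [0.789 0.576 0.214] w 0.0427 F [ 2.2 -2.4 -2.3]
```

Inner-limit un-tilting gets slow and too close to the base. Instead I'll turn the tool half round, so the remaining 12° lean points inward, and use the outer-reach effect (2.3° per call) to straighten it.

Emit:
{"name": "servo_tool", "arguments": {"series": [30,5,20,-7,0.3,60,10,40,-14,0.3,90,14,60,-21,0.3,122,16,80,-28,0.3,155,18,95,-35,0.3,187,19,108,-42,0.3,219,20,115,-49,0.3,250,20,120,-56,0.3]}}

```text
t: 30.6
eef_pos: [0.4069, 0.1059, 0.3111]
tool_rot: [2.377, 1.744, 0.157]
contact_force: [-0.1, 0.3, -3.2]
width: 0.0426
```

Emit:
{"name": "servo_tool", "arguments": {"series": [27,7,12,-7,0.3,54,15,24,-14,0.3,81,22,36,-21,0.3,108,30,48,-28,0.3,135,37,60,-35,0.3,162,45,72,-42,0.3,189,52,84,-49,0.3,215,60,90,-56,0.3]}}

```text
t: 31.27
eef_pos: [0.6231, 0.1672, 0.4013]
tool_rot: [2.896, 0.414, 0.006]
contact_force: [0.3, -0.3, -2.9]
width: 0.0425
```

Emit:
{"name": "servo_tool", "arguments": {"series": [27,7,0,-7,0.3,54,15,0,-14,0.3,81,22,0,-21,0.3,108,30,0,-28,0.3,135,37,0,-35,0.3,162,45,0,-42,0.3,189,52,0,-49,0.3,215,60,0,-56,0.3]}}

```text
t: 31.93
eef_pos: [0.8214, 0.2228, 0.3988]
tool_rot: [2.818, -0.848, -0.129]
contact_force: [2.3, -0.4, -2.3]
width: 0.0425
```

```bash
python3 -c "
from path import *
st()"
```

```text
t 31.93 p [0.8214 0.2228 0.3988] q [ 0.28   0.934  0.362 -0.13   2.023  2.389] z [-0.139 -0.161 -0.977] tilt 12.3 az -130.8 jaw [-0.537 -0.817  0.211] w 0.0425 F [ 2.3 -0.4 -2.3]
```

Emit:
{"name": "servo_tool", "arguments": {"series": [34,10,10,-6,0.3,70,20,10,-12,0.3,104,32,18,-18,0.3,138,44,30,-24,0.3,172,56,45,-24,0.3,206,68,60,-24,0.3,240,80,75,-24,0.3,274,92,90,-24,0.3]}}

```text
t: 32.6
eef_pos: [0.8435, 0.2355, 0.3743]
tool_rot: [2.623, -1.431, -0.152]
contact_force: [0.0, -0.1, -3.3]
width: 0.0422
```

Emit:
{"name": "servo_tool", "arguments": {"series": [34,12,18,0,0.3,68,24,36,0,0.3,102,36,54,0,0.3,136,48,72,0,0.3,170,60,90,0,0.3,204,72,108,0,0.3,238,84,126,0,0.3,272,96,144,0,0.3]}}

```text
t: 33.27
eef_pos: [0.8488, 0.2452, 0.3827]
tool_rot: [2.646, -1.443, -0.116]
contact_force: [-0.2, -0.4, -2.5]
width: 0.0427
```

```bash
python3 -c "
from path import *
st()"
```

```text
t 33.27 p [0.8488 0.2452 0.3827] q [ 0.263  1.006  0.236 -0.042  2.042  2.816] z [-0.127 -0.073 -0.989] tilt 8.4 az -150.1 jaw [-0.831 -0.536  0.147] w 0.0427 F [-0.2 -0.4 -2.5]
```

Now 8.4° and dropping steadily; three more calls.

Emit:
{"name": "servo_tool", "arguments": {"series": [34,12,18,0,0.3,68,24,36,0,0.3,102,36,54,0,0.3,136,48,72,0,0.3,170,60,90,0,0.3,204,72,108,0,0.3,238,84,126,0,0.3,272,96,144,0,0.3]}}

```text
t: 33.93
eef_pos: [0.8553, 0.2541, 0.3896]
tool_rot: [2.669, -1.455, -0.079]
contact_force: [-0.1, -0.1, -3.1]
width: 0.0427
```

Emit:
{"name": "servo_tool", "arguments": {"series": [34,12,18,0,0.3,68,24,36,0,0.3,102,36,54,0,0.3,136,48,72,0,0.3,170,60,90,0,0.3,204,72,108,0,0.3,238,84,126,0,0.3,272,96,144,0,0.3]}}

```text
t: 34.6
eef_pos: [0.863, 0.2622, 0.3955]
tool_rot: [2.692, -1.466, -0.042]
contact_force: [-0.4, -0.7, -3.5]
width: 0.0427
```

Emit:
{"name": "servo_tool", "arguments": {"series": [34,12,18,0,0.3,68,24,36,0,0.3,102,36,54,0,0.3,136,48,72,0,0.3,170,60,90,0,0.3,204,72,108,0,0.3,238,84,126,0,0.3,272,96,144,0,0.3]}}

```text
t: 35.27
eef_pos: [0.8718, 0.2698, 0.4005]
tool_rot: [2.716, -1.478, -0.003]
contact_force: [-0.4, -0.0, -3.9]
width: 0.0426
```

```bash
python3 -c "
from path import *
st()
w=snap('wrist');t=snap('side')
cv2.imwrite('pics/v6.png',np.hstack([cv2.resize(t['image'],(400,300)),cv2.resize(w['image'],(400,300))])[:,:,::-1])"
```

```text
t 35.27 p [0.8718 0.2698 0.4005] q [ 0.281  0.983  0.236 -0.037  1.959  2.835] z [-0.025 -0.043 -0.999] tilt 2.9 az -120.7 jaw [-0.839 -0.542  0.045] w 0.0426 F [-0.4 -0.  -3.9]
```

View pics/v6.png

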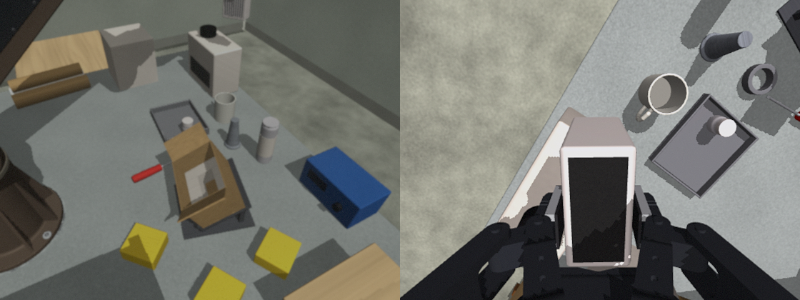

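The cartridge hangs nearly upright in the jaws, the carton is empty with both flaps open, and the tray with its jar is clear. Next I'll measure the block's pose in the hand, the flaps, and the tray target.

```bash
cat > blk.py <<'E'
from path import *
def blk():
    s=dict(np.load('/tmp/wrist.npz'));st_=status.read_state();p=st_['eef_pos'];R=cv2.Rodrigues(st_['tool_rot'])[0]
    T=(cloud(s)-p)@R*1e3
    v=s['image'].max(-1)
    m=(abs(T[...,1])<21)&(abs(T[...,0])<50)&(T[...,2]<0)&(T[...,2]>-60)&(s['range_z']>0)&(v<70)
    z0=np.median(T[m][:,2]);m&=abs(T[...,2]-z0)<6
    d=T[m];c=d.mean(0);n=np.linalg.svd(d-c,full_matrices=False)[2][2];n=-n*np.sign(n[2])
    print('gasket centre in tool mm',c.round(1),len(d),'pct',np.percentile(d,[2,98],axis=0).round(0).tolist(),'n tool',n.round(3),'n world',(R@n).round(3))
    up=R@n; foot=p+R@c/1e3-up*.092
    print('foot world',foot.round(4),'tcp->foot',((foot-p)*1e3).round(1),'tilt deg',np.degrees(np.arccos(up[2])).round(1))
if __name__=='__main__':blk()
E
python3 blk.py; python3 - <<'E'
from path import *
s=dict(np.load('/tmp/wrist.npz'));C=cloud(s)
P=C-M;Q=np.stack([P@S,P@Y,P@N],-1)*1e3
c=dict(np.load('/tmp/side.npz'));P2=cloud(c)-M;Q=np.stack([P2@S,P2@Y,P2@N],-1)*1e3
for sg in(1,-1):
    g=Q[(abs(Q[...,0])<55)&(sg*Q[...,1]>86)&(sg*Q[...,1]<140)&(Q[...,2]>8)&(Q[...,2]<62)];print('flap',sg,len(g),np.median(np.arctan2(sg*g[:,1]-82,g[:,2]))+1.57)
# tray rim & jar from wrist
m=(C[...,2]>.022)&(C[...,2]<.036)&(np.hypot(C[...,0]-.597,C[...,1]-.194)<.14);print('tray wrist',m.sum(),cv2.minAreaRect((C[m][:,:2]*1000).astype(np.float32)))
m=(C[...,2]>.045)&(C[...,2]<.06)&(np.hypot(C[...,0]-.597,C[...,1]-.194)<.1);print('jar',m.sum(),C[m].mean(0))
E
```

```text
gasket centre in tool mm [  3.   -0.1 -21.8] 11258 pct [[-35.0, -16.0, -23.0], [36.0, 16.0, -21.0]] n tool [-0.01  0.02 -1.  ] n world [0.003 0.04  0.999]
foot world [0.8738 0.2646 0.3305] tcp->foot [  2.   -5.3 -70. ] tilt deg 2.3
flap 1 1226 2.476358391864763
flap -1 736 2.525882433778794
tray wrist 1995 ((598.3566284179688, 190.986083984375), (200.18394470214844, 171.84141540527344), 85.15348052978516)
jar 279 [0.61398836 0.12809677 0.05649229]
```

Emit:
{"name": "servo_tool", "arguments": {"series": [-14,-2,-5,7,0.3,-28,-4,-10,14,0.3,-42,-6,-15,21,0.3,-56,-8,-20,28,0.3,-70,-10,-25,35,0.3,-84,-13,-30,42,0.3,-98,-16,-35,49,0.3,-112,-18,-40,56,0.3]}}

```text
t: 36.03
eef_pos: [0.7589, 0.2515, 0.3606]
tool_rot: [3.097, -0.022, 0.034]
contact_force: [-0.0, -0.0, -3.7]
width: 0.0427
```

Emit:
{"name": "servo_tool", "arguments": {"series": [-20,-3,-5,7,0.3,-40,-6,-10,14,0.3,-60,-9,-15,21,0.3,-80,-12,-20,28,0.3,-100,-15,-25,35,0.3,-120,-18,-30,42,0.3,-140,-22,-40,49,0.3,-158,-26,-50,56,0.3]}}

```text
t: 36.7
eef_pos: [0.5997, 0.2254, 0.3109]
tool_rot: [2.754, 1.449, 0.065]
contact_force: [0.1, 0.2, -3.0]
width: 0.0424
```

Emit:
{"name": "servo_tool", "arguments": {"series": [0,0,-20,7,0.3,0,0,-45,14,0.3,0,0,-70,21,0.3,0,0,-95,28,0.3,0,0,-120,30,0.3,0,0,-140,30,0.3,0,0,-150,30,0.3,0,0,-150,30,0.3]}}

```text
t: 37.37
eef_pos: [0.5985, 0.225, 0.1589]
tool_rot: [2.295, 2.121, 0.07]
contact_force: [0.4, -0.0, -3.3]
width: 0.0425
```

```bash
python3 -c "
from blk import *
st();snap('wrist','w7');blk()"
```

```text
t 37.37 p [0.5985 0.225  0.1589] q [0.31  0.519 1.734 0.006 0.841 0.384] z [ 0.044  0.019 -0.999] tilt 2.7 az 23.1 jaw [ 0.996 -0.079  0.042] w 0.0425 F [ 0.4 -0.  -3.3]
gasket centre in tool mm [  1.6  -0.2 -20.4] 11297 pct [[-36.0, -16.0, -22.0], [34.0, 16.0, -19.0]] n tool [-0.009  0.018 -1.   ] n world [-0.029 -0.03   0.999]
foot world [0.601  0.2293 0.089 ] tcp->foot [  1.6   4.  -71.5] tilt deg 2.4
```

Foot at (0.601, 0.229), on target and 84 mm above the tray floor, leaning 2.4°. Lowering.

Emit:
{"name": "servo_tool", "arguments": {"series": [0,-1,-14,0,0.3,0,-1,-28,0,0.3,0,-1,-42,0,0.3,0,-1,-55,0,0.3,0,-1,-65,0,0.3,0,-1,-72,0,0.3,0,-1,-76,0,0.3,0,-1,-76,0,0.3]}}

```text
t: 38.08
eef_pos: [0.5995, 0.2243, 0.0845]
tool_rot: [2.294, 2.121, 0.073]
contact_force: [0.0, 0.4, -3.1]
width: 0.0426
```

Emit:
{"name": "servo_tool", "arguments": {"series": [0,0,-1,0,0.3,0,0,-2,0,0.3,0,0,-3,0,0.3,0,0,-4,0,0.3,0,0,-5,0,0.3,0,0,-6,0,0.3,0,0,-6,0,0.3,0,0,-6,0,0.3], "newtons": 20}}

```text
t: 38.75
eef_pos: [0.5994, 0.2243, 0.0784]
tool_rot: [2.294, 2.121, 0.073]
contact_force: [0.1, 0.2, -3.2]
width: 0.0425
```

```bash
python3 -c "
from blk import *
st();snap('wrist','w8');blk()"
```

```text
t 38.75 p [0.5994 0.2243 0.0784] q [0.308 0.622 1.788 0.007 0.682 0.381] z [ 0.045  0.019 -0.999] tilt 2.8 az 22.9 jaw [ 0.996 -0.079  0.044] w 0.0425 F [ 0.1  0.2 -3.2]
gasket centre in tool mm [  2.    0.3 -21.9] 11298 pct [[-36.0, -16.0, -23.0], [35.0, 16.0, -21.0]] n tool [-0.011  0.026 -1.   ] n world [-0.021 -0.032  0.999]
foot world [0.6008 0.2288 0.0085] tcp->foot [  1.3   4.5 -70. ] tilt deg 2.2
```

No contact yet; a few millimetres more with the gentle 20 N grip.

Emit:
{"name": "servo_tool", "arguments": {"series": [0,0,-1,0,0.3,0,0,-1.5,0,0.3,0,0,-2,0,0.3,0,0,-2.5,0,0.3,0,0,-3,0,0.3,0,0,-3.5,0,0.3,0,0,-4,0,0.3,0,0,-4,0,0.3]}}

```text
t: 39.47
eef_pos: [0.6006, 0.2257, 0.0765]
tool_rot: [2.294, 2.12, 0.078]
contact_force: [-4.5, 7.6, 24.7]
width: 0.0428
```

Contact at 25 N: the foot is on the floor. Easing up, opening, then rising.

Emit:
{"name": "servo_tool", "arguments": {"series": [0,0,0.5,0,0.3,0,0,0.5,0,0,0,0,0.5,0,-0.1,0,0,0.5,0,-0.2,0,0,0.5,0,-0.35,0,0,0.5,0,-0.5,0,0,0.5,0,-0.5,0,0,0.5,0,-0.5]}}

```text
t: 40.13
eef_pos: [0.6007, 0.2256, 0.077]
tool_rot: [2.294, 2.12, 0.078]
contact_force: [-0.3, -0.4, 0.4]
width: 0.0641
```

Emit:
{"name": "servo_tool", "arguments": {"series": [0,0,3,0,-0.5,0,0,8,0,-0.5,0,0,18,0,-0.5,0,0,32,0,-0.5,0,0,50,0,-0.5,0,0,75,0,-0.5,0,0,105,0,-0.5,0,0,135,0,-0.5]}}

```text
t: 40.8
eef_pos: [0.6003, 0.2256, 0.214]
tool_rot: [2.294, 2.12, 0.078]
contact_force: [-0.1, 0.9, -0.0]
width: 0.0641
```

```bash
python3 - <<'E'
from path import *
st()
w=snap('wrist');t=snap('side');C=cloud(w)
v=w['image'].max(-1);m=(v<75)&(np.hypot(C[...,0]-.6,C[...,1]-.228)<.05)&(C[...,2]>.08)&(C[...,2]<.11)
d=C[m];c=d.mean(0);n=np.linalg.svd(d-c,full_matrices=False)[2][2];n*=np.sign(n[2]);print('gasket',c.round(4),len(d),n.round(3))
tc=np.array([.598,.192]);a=np.radians(-4.8);e=c[:2]-tc;print('in tray',e@[np.cos(a),np.sin(a)],e@[-np.sin(a),np.cos(a)])
Q=cloud(t)-M;Q=np.stack([Q@S,Q@Y,Q@N],-1)*1e3
for sg in(1,-1):
    g=Q[(abs(Q[...,0])<55)&(sg*Q[...,1]>86)&(sg*Q[...,1]<140)&(Q[...,2]>8)&(Q[...,2]<62)];print('flap',sg,len(g),np.median(np.arctan2(sg*g[:,1]-82,g[:,2]))+1.57)
cv2.imwrite('pics/v9.png',np.hstack([cv2.resize(t['image'],(400,300)),cv2.resize(w['image'],(400,300))])[:,:,::-1])
E
```

```text
t 40.8 p [0.6003 0.2256 0.214 ] q [0.309 0.458 1.683 0.007 0.948 0.384] z [ 0.048  0.021 -0.999] tilt 3.0 az 23.6 jaw [ 0.996 -0.079  0.047] w 0.0641 F [-0.1  0.9 -0. ]
gasket [0.6019 0.2274 0.0981] 3257 [-0.    -0.001  1.   ]
in tray 0.0009668721870041571 0.035651685146598056
flap 1 1231 2.4764884425236207
flap -1 746 2.525579695096819
```

View pics/v9.png

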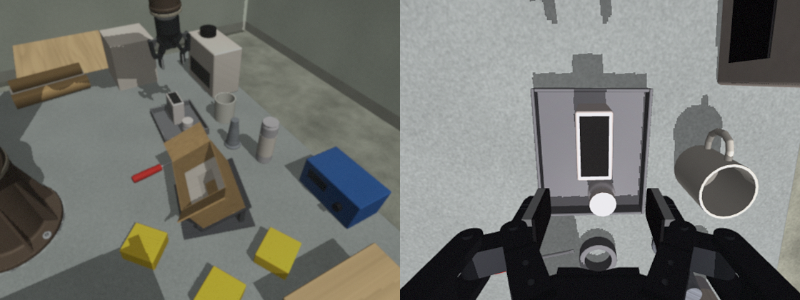

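The cartridge stands upright and free in the tray, the flaps are open, and the other things have not moved. Handing in.

```bash
python3 -c "
from h import *
print(job.sign_off())"
```

```text
the job is handed in; nothing more can be done
None
```

The job is handed in at about 41 s of the 66 s allowed; the sign-off reports no verdict. I folded both flaps outward first. Then I pulled the cartridge straight along the carton's axis, set it down upright on the tray floor and let go.

**Tool tilt:** Moves allow only shifts and a turn about the vertical, and a vertical tool's knuckles would have hit the carton's rim. I tilted the tool to about 30° by repeatedly commanding poses just out of reach. I took the tilt out again the same way with the cartridge held.

**Last checks:**
- **Flaps:** about 2.48 rad (left) and 2.53 rad (right), against the 1.9 needed.
- **Cartridge:** its top measured level and 98 mm above the bench, which puts its foot on the 5 mm tray floor within calibration. It is 1 mm in x and 36 mm in y from the tray's centre.
- **Gripper:** open and about 135 mm up, with no contact force.
- **Other objects:** in the last picture the jar, tape, mug, cone, can and driver look unmoved; I did not re-measure them.

**What did not go as planned:**
- The tool kept about 3° of tilt at release, and the cartridge settled flat once let go.
- My rough model of the arm fitted only to 30 mm, so I used it only to judge reach.
- Removing the tilt near the base was slow. I stopped there and finished it at the outer reach limit after turning the tool half round.
- Joint 3 read about 2.673 rad at its inner limit, against a stated range of 2.67; I saw no fault reported.

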